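# Put the dried scraper away in the leaning rack

## Robot

A 7-joint arm with a two-finger parallel gripper is mounted at the origin on the work surface. World frame = base frame: x ahead of the robot, y to its left, z up, the work surface at z = 0. Lengths are in m, angles in degrees, forces in N, time in s.
With the tool pointing down it reaches from about 0.425 to 0.875 m from the base axis. Payload 4.7 kg.
Tool frame: the origin (TCP) lies midway between the tips of the shut fingers; the grasp point (between the pads) lies 19 mm behind it; z points along the fingers, y is the line along which they close (so a half turn about z gives the same grasp; the last joint's range is limited). The gripper opens to 85 mm and grips with 20 to 120 N. Pads are 22 mm wide; open, the fingers measure 114 mm over their backs; the gripper's body (76 mm by 85 mm) begins 54 mm behind the grasp point. The pads swing forward as they close: fully open they stand 13 mm farther back than shut.
Start: joints at [74.089, 18.392, -4.016, 83.108, 1.295, 78.541, -3.26], TCP at [0.187, -0.623, 0.231] pointing down, gripper open.
Joint ranges: [-163.93, 163.93], [-17.29, 119.83], [-79.2, 71.16], [3.27, 140.29], [-89.18, 269.18], [5.43, 117.66], [-154.24, 154.24]. Speed limits (degrees/s): [147.25, 147.25, 180, 180, 180, 180, 180].

## Interface

Orientations are given as a 3x3 rotation matrix whose columns are the frame's x, y, z axes.
In Python, from plant import get_state, snapshot, get_calibration, finish_job, spot_in, trace gives the robot as it stands.
- The arm moves only by the shell command python3 -m inch 'ROWS' [FORCE]. ROWS is JSON, a list of rows, each an object with "translation": the shift along the tool's x, y, z in m, a list of three; "angular": the turn, a rotation vector about the tool's x, y, z in degrees, a list of three; "hand": the finger opening in m, from 0 to 0.0854. A call has 1 to 20 rows; each row is the pose to reach, as a shift and turn from the pose commanded when the call began, along the tool's axes at that moment; what a row does not reach only later rows make up. A row lasts 1/12 s, in which the tool goes at most 41.7 mm and 7.16 degrees, less where a joint would pass 70% of its speed; a pose out of reach is approached as far as the arm can. A call with a gripper value outside its range is refused whole. The fingers move at their own pace and stop on an object; FORCE is the grip in N (left out, the last holds). Time passes only in rows, so rows that repeat a pose let the fingers close. It gives the time, the measured TCP pose, the force, the opening and the grip force at its end, in the units of the state.
- get_state(): the state, without advancing time (a new reading comes with each control period).
- snapshot(name): name is "scene" or "side" or "wrist"; returns (picture, depth): 480x640x3 uint8, red, green, blue; 480x640 float32, m along the optical axis (not along the pixel's ray), 0 where there is no reading.
- get_calibration(name): a dict with "intrinsics" (3x3 intrinsics, pixels), "k1" (the pictures are not rectified: a ray, as slopes to the right and down, at radius r is drawn at 1 + k1 r^2 times it, then the intrinsics apply), "rvec" (rotation vector, rad) and "tvec" (3), from world to camera coordinates, as OpenCV has them; the wrist camera has in their place "tool_from_camera" (4x4, takes a point from camera to tool coordinates, whose origin is the TCP and whose axes are the flange's). Camera axes: x right, y down, z forward; pixel columns grow to the right and rows downward; lengths in m; the calibration is good to about 2 mm. A picture is of the moment at which its call begins: read the wrist's pose just before it. get_calibration takes no time and is no camera call.
- finish_job(): hands the job in; it is judged then, once.
Trained networks look in the newest picture that a camera, given by its name, has taken for a name from the list of things; names that differ only in an ending like _2 or _b are one class to them, and where a whole thing is asked for, a point or a joint stands for the part that bears it (a point fixed in the world has none). Each returns a list of dicts, best first, with "score" (0 to 1); they miss things now and then, are a little off and sometimes report something else, mostly with a low value. They report only what shows in the picture. A call takes as long as a camera call.
- spot_in(camera, query): "extent" ([left, top, right, bottom] in pixels, round what is visible of it).
- trace(camera, query): "pixels" (480x640 bool, what is visible of it) and "extent" ([left, top, right, bottom] in pixels, round what is visible of it).
The state is a dict: "time_s": time; "joints": joint angles; "qvel": joint speeds; "joint_torque": joint torques, N m; "eef_pos": TCP position; "orientation": TCP orientation; "force": force on the tool from outside, world axes, zero at the start; "ft_torque": the same for the moment, N m; "gripper_width": finger opening in m; "gripper_force": force on a finger pad.
Only numpy, scipy, OpenCV 4.12 (cv2) and the standard library are available. Lean on these libraries where they do the work, as an engineer would, in place of code of your own. Each camera call takes 0.05 s, during which the arm holds its last target. There are 200 camera calls.

## Task

Take the flat-handled scraper out of the drying stand and slide it, blade first, into the long middle slot of the leaning block in the aluminium tray until it is fully home, keeping hold of it until it sits on the slot's bottom; then let go and leave it there. The block is never quite where you expect from side to side, so find its slot by touch or eye. Leave the round-handled scraper in the stand and everything else where it is.

Things in the scene. Friction and masses are not known exactly. Their poses are not given: they have to be found in the camera images.
- scraper: Loose scraper with a FLAT handle: steel blade 40 (x) x 3 (y) x 100 mm, rounded tip edge; grey handle 24 (x) x 12 (y) mm, from 95 to 170 mm along z; about 90 g. Origin: middle of the blade's tip edge; z runs from the tip to the handle. It starts upright, tip down, in one of the stand's two slots.
- scraper_grip (a point): Point on the flat handle's axis, 135 mm from the blade tip, 35 mm below the handle's end: a good place to grip across the 12 mm thickness (scraper y).
- lifter: Loose scraper with a ROUND handle, to be left alone: same blade (40 x 3 x 100 mm), grey handle 12 mm in diameter from 95 to 180 mm. Origin: middle of the tip edge, z up the handle. It stands in the stand's other slot; which slot holds which varies.
- stand: Fixed drying stand, white plastic block 170 (x) x 60 (y) x 55 mm high, origin under its centre. Two upright slots, each 44 (x) x 5 (y) mm, 45 mm deep (floor 10 mm above the bench), centred at x = -50 and +50 mm, y = 0.
- rack: Fixed aluminium tray 140 (x) x 190 (y) mm, floor 12 mm thick, side rims 22 mm high and 7 thick at y = +-91.5 mm; origin under its centre. A white slotted block stands in it, fixed and rigid, 84 mm wide in y with plane side faces square to y. Its middle lies up to 14 mm either side of mid-tray in y; this shift is NOT reported: find it by touching a side face, or by sight.
- rack_mouth (a point): Mouth centre of the block's long middle slot if the block stood mid-tray (tray x -32.7, z 92.7 mm); the true one is shifted along tray y only. Slot: 44 mm long (in the tray's x-z plane) x 5 wide (y) x 60 deep, 2 mm chamfer; outward axis (-0.454, 0, 0.891) in the tray frame, 27 degrees from vertical. Short slots (24 x 5), 26 mm to each side in y, do not fit.
- rack_floor (a point): Centre of the long slot's floor if the block stood mid-tray (tray x -5.4, z 39.2 mm), 60 mm in from the mouth; true one shifted as the mouth. The scraper's origin comes here when fully home. Along the slots the block measures 72 mm, across them (in the x-z plane) 70 mm, the slot in the middle.
- tube: Bystander: loose 29 mm clear plastic tube with a blue cap, 115 mm high, standing; origin under its centre.
- reagent: Bystander: loose 72 mm glass bottle with blue cap, 150 mm high; origin under its centre.
- tipbox: Bystander: loose grey tip box with clear lid, 77 x 77 x 57 mm high; origin under its centre.
- dish: Bystander: loose clear closed dish, 90 mm diameter, 16 mm high; origin under its centre.

How it is judged (in metres and radians):
On the way:
1. the scraper is fully home in the long slot while the fingers still hold it (x of scraper in the frame of rack between -0.0114 and 0.0006 m and z of scraper in the frame of rack between 0.0342 and 0.0442 m and y of scraper in the frame of rack between -0.02 and 0.02 m and angle between scraper's own z axis and vertical between 0.3112 and 0.6312 rad and angle between the y axis of scraper and the y axis of rack, either way round below 0.15 rad and contact force between the fingers and scraper above 1 N), for 0.2 s.
At the end, for the whole second after the job is handed in: The scraper rests in the long slot: tip within 5 mm (height) and 6 mm (tray x) of the slot floor and 20 mm of mid-tray, lean 27 +-9 degrees, sides square to tray y within 8 degrees, still; the round-handled one upright within 20 mm, tube, bottle, box and dish within 30 mm of their starts (x of scraper in the frame of rack between -0.0114 and 0.0006 m and z of scraper in the frame of rack between 0.0342 and 0.0442 m and y of scraper in the frame of rack between -0.02 and 0.02 m and angle between scraper's own z axis and vertical between 0.3112 and 0.6312 rad and angle between the y axis of scraper and the y axis of rack, either way round below 0.15 rad and linear speed of scraper below 0.02 m/s and distance of lifter from where it was at the start of the episode below 0.02 m and angle between lifter's own z axis and vertical below 0.15 rad and distance of each of tube, reagent, tipbox, dish from where it was at the start of the episode below 0.03 m); the robot touches nothing.
It fails at once if the round-handled scraper is pulled out of place (distance of lifter from where it was at the start of the episode above 0.02 m).
It fails at once if a bystander is pushed away or knocked over (distance of any of tube, reagent, tipbox, dish from where it was at the start of the episode above 0.03 m or angle between any of tube, reagent's own z axis and vertical above 0.5 rad).
It also fails if it takes over 50 s, if anything falls off the work surface, if the arm or the gripper's body presses on something with over 40 N, if the wrist force passes 120 N, or if a joint passes its speed limit or range.

## Working session

There is one attempt and no reset: what is moved stays moved. The work goes in short steps, Python scripts to look and compute and a shell command to move; the robot and the scene stay as the last step left them, time stands still between calls to the robot, and variables do not carry over. Pictures are saved under pics/ and viewed, at most 10 in all, crops included, and the job is handed in when it is done.

```bash
mkdir -p pics; ls; cat > h.py <<'E'
import numpy as np, cv2
from plant import *
def cam(name):
    c=get_calibration(name); K=np.array(c["intrinsics"]);k1=c["k1"]
    if "rvec" in c:
        R=cv2.Rodrigues(np.array(c["rvec"],float))[0]; t=np.array(c["tvec"],float).ravel()
        T=np.eye(4);T[:3,:3]=R.T;T[:3,3]=-R.T@t
    else:
        s=get_state();W=np.eye(4);W[:3,:3]=np.array(s["orientation"]);W[:3,3]=s["eef_pos"]
        T=W@np.array(c["tool_from_camera"])
    return K,k1,T
def cloud(K,k1,T,d):
    v,u=np.mgrid[:480,:640]
    p=cv2.undistortPoints(np.stack([u,v],-1).reshape(-1,1,2).astype(float),K,np.array([k1,0,0,0.])).reshape(480,640,2)
    X=np.dstack([p*d[...,None],d]); X=X@T[:3,:3].T+T[:3,3]; X[d==0]=np.nan
    return X
def grab(name,fn=None):
    C=cam(name); im,d=snapshot(name)
    if fn: cv2.imwrite(fn,im[...,::-1])
    return im,d,cloud(*C,d)
def proj(name,P):
    K,k1,T=cam(name); Ti=np.linalg.inv(T)
    return cv2.projectPoints(np.array(P,float).reshape(-1,1,3),cv2.Rodrigues(Ti[:3,:3])[0],Ti[:3,3],K,np.array([k1,0,0,0.]))[0].reshape(-1,2)
E
python3 - <<'E'
from h import *
ims=[]
for n in ["scene","side"]:
    im,d,X=grab(n,f"pics/{n}0.png"); ims.append(im)
    np.save(f"{n}.npy",X)
    print(n,cam(n)[2][:3].round(3).tolist())
    for q in ["scraper","lifter","stand","rack","tube","reagent","tipbox","dish"]:
        r=trace(n,q)
        for o in r[:2]:
            P=X[o["pixels"]];P=P[~np.isnan(P[:,0])]
            print(q,round(o["score"],2),np.round(o["extent"]).tolist(), np.percentile(P,[5,50,95],axis=0).round(3).tolist() if len(P) else None)
s=get_state();print(s["eef_pos"],s["orientation"],s["time_s"],s["force"])
cv2.imwrite("pics/both.png",cv2.resize(np.vstack(ims),None,fx=.62,fy=.62)[...,::-1])
E
```

```text
pics
scene [[-0.066, 0.784, -0.618, 1.283], [0.998, 0.045, -0.049, 0.12], [-0.011, -0.62, -0.785, 1.037]]
scraper 0.55 [384.0, 228.0, 396.0, 278.0] [[0.591, 0.222, 0.054], [0.61, 0.227, 0.141], [0.619, 0.233, 0.181]]
lifter 0.67 [383.0, 191.0, 395.0, 235.0] [[0.498, 0.223, 0.079], [0.505, 0.226, 0.131], [0.518, 0.231, 0.188]]
lifter 0.62 [414.0, 179.0, 450.0, 206.0] [[0.286, 0.314, 0.002], [0.33, 0.353, 0.015], [0.366, 0.393, 0.019]]
stand 0.83 [369.0, 224.0, 403.0, 300.0] [[0.475, 0.198, 0.011], [0.585, 0.221, 0.054], [0.635, 0.255, 0.058]]
rack 0.8 [160.0, 277.0, 262.0, 337.0] [[0.627, -0.249, 0.007], [0.705, -0.123, 0.013], [0.746, -0.066, 0.022]]
tube 0.9 [284.0, 294.0, 297.0, 335.0] [[0.727, 0.016, 0.007], [0.747, 0.029, 0.079], [0.751, 0.041, 0.117]]
reagent 0.7 [318.0, 307.0, 356.0, 366.0] [[0.767, 0.097, 0.016], [0.795, 0.127, 0.099], [0.811, 0.157, 0.15]]
tipbox 0.65 [270.0, 186.0, 307.0, 230.0] [[0.382, -0.041, 0.01], [0.434, -0.005, 0.056], [0.451, 0.029, 0.06]]
tipbox 0.53 [157.0, 265.0, 261.0, 336.0] [[0.626, -0.249, 0.005], [0.705, -0.124, 0.013], [0.747, -0.066, 0.023]
[... 835 characters left out ...]
.065], [0.746, 0.031, 0.115]]
tube 0.64 [281.0, 171.0, 299.0, 220.0] [[0.485, 0.221, 0.057], [0.5, 0.226, 0.091], [0.517, 0.23, 0.171]]
reagent 0.73 [393.0, 189.0, 420.0, 248.0] [[0.74, 0.093, 0.015], [0.766, 0.109, 0.091], [0.8, 0.133, 0.148]]
tipbox 0.97 [244.0, 264.0, 282.0, 311.0] [[0.376, -0.045, 0.008], [0.409, -0.038, 0.055], [0.444, 0.024, 0.058]]
dish 0.88 [205.0, 204.0, 239.0, 226.0] [[0.289, 0.312, 0.003], [0.324, 0.342, 0.015], [0.361, 0.389, 0.017]]
[ 0.18696334 -0.62254966  0.23136128] [[ 9.57730661e-01  2.87666441e-01 -7.33888349e-06]
 [ 2.87666440e-01 -9.57730658e-01 -7.92620458e-05]
 [-2.98297043e-05  7.38005410e-05 -9.99999997e-01]] 0.9 [-1.59746181  0.38433848 -0.33977597]
```

View pics/scene0.png

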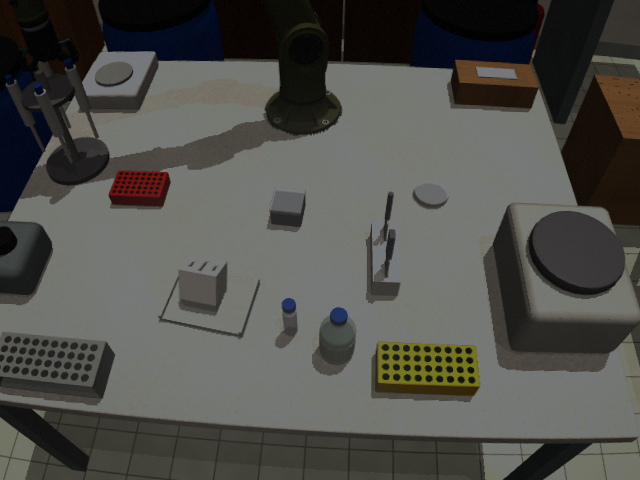

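View pics/side0.png

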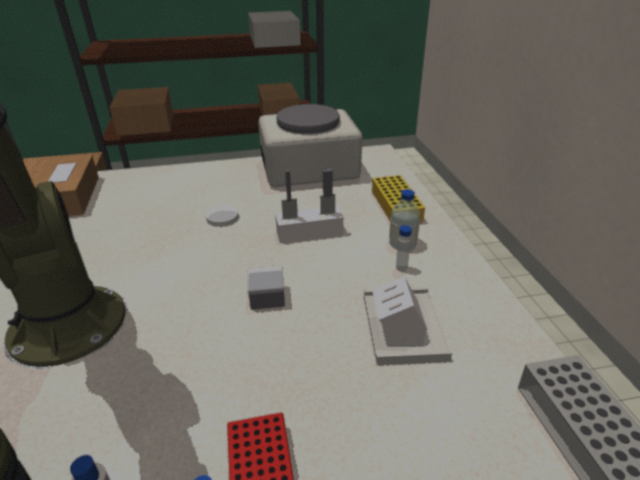

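The scene view shows the two scrapers in the stand at about (390,210) and (391,250), and the leaning block at (205,285) on the tray. The side view has the round one at (290,195), the flat one at (327,190) and the block at (395,310). Next I'll get the exact yaws and edges.

```bash
python3 - <<'E'
from h import *
for n in ["scene","side"]:
    X=np.load(n+".npy").reshape(-1,3); X=X[~np.isnan(X[:,0])]
    def box(lo,hi): return X[((X>lo)&(X<hi)).all(1)]
    S=box([.44,.17,.048],[.67,.29,.06]); r=cv2.minAreaRect(S[:,:2].astype(np.float32)); print(n,"stand",len(S),r,np.median(S[:,2]))
    A=box([.57,.19,.11],[.65,.26,.2]);print("flat",A.mean(0).round(4),A.min(0).round(3),A.max(0).round(3))
    A=box([.46,.19,.11],[.54,.26,.2]);print("round",A.mean(0).round(4),A.min(0).round(3),A.max(0).round(3))
    T=box([.56,-.29,.006],[.8,-.03,.026]); r=cv2.minAreaRect(T[:,:2].astype(np.float32)); print("tray",len(T),r,cv2.boxPoints(r).round(3).tolist())
    B=box([.56,-.29,.035],[.8,-.03,.14]); print("block",len(B),B.min(0).round(3),B.max(0).round(3))
    r=cv2.minAreaRect(B[:,:2].astype(np.float32)); print(cv2.boxPoints(r).round(3).tolist(),r[2])
im=cv2.imread("pics/side0.png")[260:380,340:470]; im2=cv2.imread("pics/scene0.png")[240:350,150:280]
cv2.imwrite("pics/c.png",np.hstack([cv2.resize(im,(390,360),interpolation=2),cv2.resize(im2,(390,360),interpolation=2)]))
E
```

```text
scene stand 1377 ((0.5498760938644409, 0.22769856452941895), (0.17416468262672424, 0.060931336134672165), 0.44773566722869873) 0.05509149918175038
flat [0.6068 0.2271 0.1529] [0.587 0.222 0.11 ] [0.62  0.235 0.183]
round [0.5035 0.2266 0.1543] [0.496 0.221 0.11 ] [0.519 0.233 0.193]
tray 3235 ((0.6753642559051514, -0.1564507633447647), (0.23680782318115234, 0.24411705136299133), 3.351551055908203) [[0.550000011920929, -0.041999999433755875], [0.5640000104904175, -0.2849999964237213], [0.8009999990463257, -0.2709999978542328], [0.7860000133514404, -0.02800000086426735]]
block 2044 [ 0.604 -0.215  0.035] [ 0.71  -0.12   0.113]
[[0.6029999852180481, -0.2029999941587448], [0.6990000009536743, -0.21699999272823334], [0.7120000123977661, -0.13099999725818634], [0.6159999966621399, -0.11599999666213989]] 81.5040283203125
side stand 787 ((0.5501745343208313, 0.22824908792972565), (0.17063352465629578, 0.06861132383346558), 0.2969941794872284) 0.05426644174599626
flat [0.5994 0.2246 0.1486] [0.587 0.219 0.111] [0.613 0.238 0.181]
round [0.4998 0.2243 0.152 ] [0.494 0.218 0.11 ] [0.519 0.232 0.191]
tray 3025 ((0.6756599545478821, -0.15629923343658447), (0.1939869225025177, 0.1420404464006424), 81.5369873046875) [[0.5910000205039978, -0.24199999868869781], [0.7319999933242798, -0.2630000114440918], [0.7599999904632568, -0.07100000232458115], [0.6200000047683716, -0.05000000074505806]]
block 2141 [ 0.605 -0.216  0.035] [ 0.708 -0.117  0.111]
[[0.6039999723434448, -0.20399999618530273], [0.6980000138282776, -0.21699999272823334], [0.7099999785423279, -0.12800000607967377], [0.6159999966621399, -0.11500000208616257]] 82.04412841796875
```

View pics/c.png

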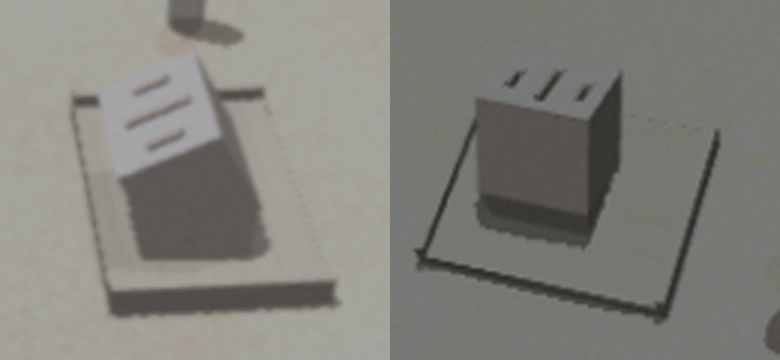

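The crop shows the block's three parallel slots, with the long one in the middle. Its mouth faces the robot and leans with the tray, which is yawed about -8.5°. Before moving I'll check whether the pipette stand near the start position is in the way.

```bash
python3 - <<'E'
from h import *
X=np.load("scene.npy")
for p in [(77,165),(72,66),(52,93),(12,80),(45,40),(30,130),(60,150),(92,120),(45,95),(100,145)]: print(p,X[p[1],p[0]].round(3))
Q=X.reshape(-1,3)
c=np.array([.187,-.623])
for r0 in (.05,.1,.15,.2,.25):
    d=np.hypot(*(Q[:,:2]-c).T); m=(d<r0)&(d>=r0-.05); print(r0,np.nanpercentile(Q[m][:,2],[1,50,99]).round(3) if m.any() else 0)
E
```

```text
(77, 165) [ 0.275 -0.612  0.014]
(72, 66) [ 0.223 -0.544  0.306]
(52, 93) [ 0.263 -0.601  0.254]
(12, 80) [ 0.28  -0.682  0.309]
(45, 40) [ 0.213 -0.596  0.376]
(30, 130) [-0.331 -1.2   -0.395]
(60, 150) [ 0.22  -0.684  0.018]
(92, 120) [ 0.225 -0.544  0.135]
(45, 95) [ 0.322 -0.58   0.294]
(100, 145) [ 0.195 -0.569  0.016]
0.05 [0.011 0.362 0.489]
0.1 [-0.003  0.15   0.347]
0.15 [-0.004  0.015  0.319]
0.2 [-0.004  0.002  0.257]
0.25 [-0.004  0.002  0.073]
```

```bash
python3 - <<'E'
from h import *
im,d,X=grab("wrist","pics/w0.png")
im2=cv2.imread("pics/scene0.png")[0:200,0:180]
cv2.imwrite("pics/w0c.png",np.hstack([cv2.resize(im[...,::-1],(400,300)),cv2.resize(im2,(270,300),interpolation=2)]))
E
```

```text
(no output)
```

View pics/w0c.png

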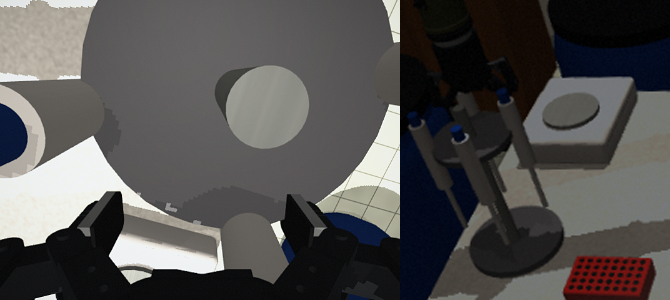

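The wrist view shows the carousel disc just ahead of the fingers, with a pipette standing below and between them at about (245,245). I'll go straight up first, clear of it.

```bash
python3 -m inch '[{"translation":[0,0,-0.04],"angular":[0,0,0],"hand":0.085},{"translation":[0,0,-0.08],"angular":[0,0,0],"hand":0.085},{"translation":[0,0,-0.12],"angular":[0,0,0],"hand":0.085},{"translation":[0,0,-0.16],"angular":[0,0,0],"hand":0.085},{"translation":[0,0,-0.16],"angular":[0,0,0],"hand":0.085}]' 40
```

```text
time_s: 1.37
eef_pos: [0.1877, -0.6245, 0.4015]
orientation: [[0.958, 0.288, 0.005], [0.288, -0.958, -0.014], [0.0, 0.015, -1.0]]
force: [0.3, -0.8, 0.7]
gripper_width: 0.0852
gripper_force: 0.0
```

```bash
python3 -m inch '[{"translation":[0.033,-0.022,0],"angular":[0,0,0],"hand":0.085},{"translation":[0.066,-0.044,0],"angular":[0,0,2],"hand":0.085},{"translation":[0.1,-0.066,0],"angular":[0,0,4],"hand":0.085},{"translation":[0.133,-0.088,0],"angular":[0,0,6],"hand":0.085},{"translation":[0.167,-0.11,0],"angular":[0,0,8],"hand":0.085},{"translation":[0.2,-0.132,0.01],"angular":[0,0,10],"hand":0.085},{"translation":[0.233,-0.154,0.015],"angular":[0,0,12],"hand":0.085},{"translation":[0.267,-0.176,0.02],"angular":[0,0,14],"hand":0.085},{"translation":[0.3,-0.198,0.025],"angular":[0,0,16],"hand":0.085},{"translation":[0.333,-0.22,0.03],"angular":[0,0,18],"hand":0.085},{"translation":[0.367,-0.242,0.035],"angular":[0,0,20],"hand":0.085},{"translation":[0.4,-0.264,0.04],"angular":[0,0,22],"hand":0.085},{"translation":[0.433,-0.286,0.05],"angular":[0,0,24],"hand":0.085},{"translation":[0.467,-0.308,0.055],"angular":[0,0,25.2],"hand":0.085},{"translation":[0.499,-0.329,0.06],"angular":[0,0,25.2],"hand":0.085},{"translation":[0.499,-0.329,0.06],"angular":[0,0,25.2],"hand":0.085},{"translation":[0.499,-0.329,0.06],"angular":[0,0,25.2],"hand":0.085},{"translation":[0.499,-0.329,0.06],"angular":[0,0,25.2],"hand":0.085}]'
python3 - <<'E'
from h import *
print(np.array(get_calibration("wrist")["tool_from_camera"]).round(3).tolist())
im,d,X=grab("wrist","pics/w1.png"); np.save("w1.npy",X)
s=get_state();print(s["eef_pos"],s["orientation"],np.abs(s["qvel"]).max())
E
```

```text
time_s: 2.87
eef_pos: [0.57, -0.1644, 0.3312]
orientation: [[0.989, -0.147, -0.001], [-0.147, -0.989, -0.001], [-0.0, 0.001, -1.0]]
force: [-0.3, -0.7, 0.6]
gripper_width: 0.0851
gripper_force: 0.0
[[0.001, -0.962, -0.273, 0.07], [1.0, 0.001, -0.0, -0.0], [0.0, -0.273, 0.962, -0.143], [0.0, 0.0, 0.0, 1.0]]
[ 0.56970872 -0.16544562  0.33142978] [[ 9.88775487e-01 -1.49408797e-01 -2.18023480e-04]
 [-1.49408948e-01 -9.88774859e-01 -1.11508827e-03]
 [-4.89721385e-05  1.13514660e-03 -9.99999355e-01]] 0.9347414198763967
```

View pics/w1.png

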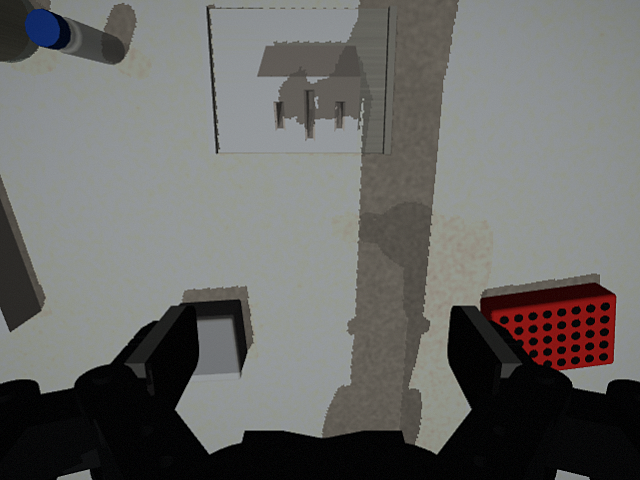

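The wrist view shows the tray with its left rim at about column 213 and right rim at about 388. The long slot runs from (309,90) to (310,138), with short slots at columns 279 and 340. I'll turn these into positions using the mouth plane.

```bash
cat > m.py <<'E'
from h import *
im=cv2.imread("pics/w1.png"); X=np.load("w1.npy"); g=im.mean(2)
K,k1,T=cam("wrist")
def ray(u,v):
    p=cv2.undistortPoints(np.array([[[u,v]]],float),K,np.array([k1,0,0,0.])).ravel()
    return T[:3,3],T[:3,:3]@np.array([p[0],p[1],1])
# mouth plane
P=X[80:145,255:365].reshape(-1,3);P=P[(P[:,2]>.06)&~np.isnan(P[:,0])]
for _ in range(4):
    c=P.mean(0); n=np.linalg.svd(P-c,full_matrices=False)[2][2]; n*=np.sign(n[2]); P=P[abs((P-c)@n)<.003]
print("normal",n.round(3),"yaw",np.degrees(np.arctan2(-n[1],-n[0])),"tilt",np.degrees(np.arccos(n[2])),len(P))
def hit(u,v): o,d=ray(u,v); return o+d*((c-o)@n)/(d@n)
# slot pixels: in the plane, depth deeper than plane
D=(X-c)@n
v,u=np.mgrid[:480,:640]
m=(D<-.004)&(u>300)&(u<320)&(v>80)&(v<145)
print("deep px",m.sum(),u[m].min(),u[m].max(),v[m].min(),v[m].max(),u[m].mean())
for rr in (95,105,115,125,132): print(rr,g[rr,300:320].round().astype(int).tolist())
print("col",g[80:145,309].round().astype(int).tolist())
# tray
tz=[]
for z in (.022,):
    pass
R=X[(v<160)&(u>195)&(u<405)&(X[...,2]>.008)&(X[...,2]<.026)]
r=cv2.minAreaRect(R[:,:2].astype(np.float32));print("tray",r)
print("ends",hit(309.5,89.5),hit(310,138.5))
rm=X[(v<160)&(u>195)&(u<405)&(X[...,2]>.019)&(X[...,2]<.026)]
print("z floor", np.median(R[:,2]),len(rm))
B=P; y=B@np.array([.1478,.989,0]); print("mouth plane y' range",np.percentile(y,[.5,99.5]), "rim y'",np.percentile(rm@np.array([.1478,.989,0]),[1,50,99]))
E
python3 m.py
```

```text
normal [-0.466  0.069  0.882] yaw -8.452130102933324 tilt 28.089263949909032 5720
deep px 255 306 312 92 136 309.078431372549
95 [93, 93, 93, 90, 81, 78, 56, 36, 54, 77, 84, 82, 78, 74, 81, 90, 89, 87, 91, 93]
105 [92, 95, 94, 96, 84, 77, 67, 45, 45, 75, 84, 80, 81, 77, 75, 142, 159, 161, 118, 87]
115 [95, 95, 96, 95, 85, 78, 75, 48, 47, 67, 71, 69, 71, 75, 79, 92, 96, 95, 94, 94]
125 [155, 159, 158, 161, 111, 73, 81, 51, 62, 70, 67, 81, 77, 100, 136, 153, 154, 150, 152, 150]
132 [150, 149, 151, 153, 151, 130, 131, 83, 63, 81, 94, 92, 97, 132, 138, 149, 152, 153, 151, 152]
col [154, 125, 81, 85, 91, 93, 93, 94, 95, 84, 60, 65, 79, 80, 77, 77, 79, 78, 79, 76, 77, 75, 78, 75, 77, 75, 74, 76, 77, 68, 66, 65, 66, 66, 68, 67, 68, 72, 68, 71, 70, 70, 70, 73, 73, 70, 71, 71, 70, 68, 68, 76, 81, 80, 77, 82, 89, 88, 128, 158, 154, 151, 152, 152, 151]
tray ((0.6761940717697144, -0.15522581338882446), (0.1905566304922104, 0.13900873064994812), 81.55290222167969)
ends [ 0.66266966 -0.16832665  0.1043426 ] [ 0.62278037 -0.16180632  0.08277303]
z floor 0.01283377608367342 2269
mouth plane y' range [-0.10796417 -0.02473524] rim y' [-0.14848943  0.03420432  0.04127691]
```

```bash
python3 -m inch '[{"translation":[-0.0053,-0.039,0],"angular":[0,0,-1],"hand":0.085},{"translation":[-0.0106,-0.078,0],"angular":[0,0,-2],"hand":0.085},{"translation":[-0.016,-0.117,0],"angular":[0,0,-3],"hand":0.085},{"translation":[-0.0213,-0.156,0],"angular":[0,0,-4],"hand":0.085},{"translation":[-0.0266,-0.195,0],"angular":[0,0,-5],"hand":0.085},{"translation":[-0.032,-0.234,0],"angular":[0,0,-6],"hand":0.085},{"translation":[-0.0372,-0.273,0.01],"angular":[0,0,-7],"hand":0.085},{"translation":[-0.0426,-0.312,0.02],"angular":[0,0,-8],"hand":0.085},{"translation":[-0.048,-0.351,0.025],"angular":[0,0,-8.9],"hand":0.085},{"translation":[-0.0532,-0.389,0.03],"angular":[0,0,-8.9],"hand":0.085},{"translation":[-0.0532,-0.389,0.03],"angular":[0,0,-8.9],"hand":0.085},{"translation":[-0.0532,-0.389,0.03],"angular":[0,0,-8.9],"hand":0.085},{"translation":[-0.0532,-0.389,0.03],"angular":[0,0,-8.9],"hand":0.085}]'
python3 - <<'E'
from h import *
im,d,X=grab("wrist","pics/w2.png"); np.save("w2.npy",X)
s=get_state();print(s["eef_pos"],np.round(s["orientation"],4).tolist())
v,u=np.mgrid[:480,:640]
m=(X[...,2]>.165)&(X[...,2]<.187)&(X[...,0]>.56)&(X[...,0]<.65)&(abs(X[...,1]-.228)<.03)
A=X[m];print("flat top",len(A),np.percentile(A,[1,50,99],axis=0).round(4).tolist())
mt=m&(abs(X[...,2]-np.percentile(A[:,2],90))<.003);A=X[mt];print(len(A),A.mean(0).round(4),cv2.minAreaRect(A[:,:2].astype(np.float32)))
m=(X[...,2]>.05)&(X[...,2]<.06)&(X[...,1]>.18)&(X[...,1]<.28)&(X[...,0]>.44);print("stand",cv2.minAreaRect(X[m][:,:2].astype(np.float32)))
E
```

```text
time_s: 4.0
eef_pos: [0.5758, 0.2265, 0.3014]
orientation: [[1.0, 0.005, 0.001], [0.005, -1.0, -0.002], [0.001, 0.002, -1.0]]
force: [0.5, -1.7, 0.8]
gripper_width: 0.0851
gripper_force: 0.0
[0.57608437 0.22572813 0.30150513] [[1.0, 0.0031, 0.0008], [0.0031, -1.0, -0.0017], [0.0008, 0.0017, -1.0]]
flat top 741 [[0.5899, 0.2244, 0.1682], [0.6026, 0.2301, 0.1802], [0.6133, 0.2358, 0.1818]]
691 [0.6017 0.23   0.1802] ((0.6014817357063293, 0.23015666007995605), (0.023716231808066368, 0.011441991664469242), 0.4243044853210449)
stand ((0.551450788974762, 0.22948673367500305), (0.170039564371109, 0.060167472809553146), 0.699917733669281)
```

View pics/w2.png

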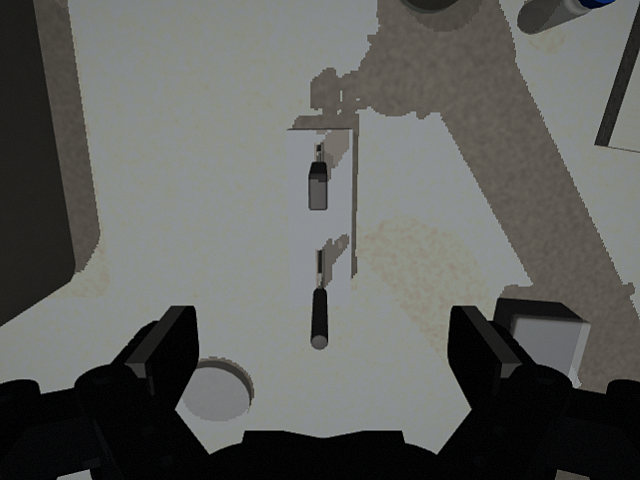

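The view from above has the flat handle top at (317,195) and the round one at (319,340) nearer the fingers. The handle measures 23.7 x 11.4 mm with its top at z=0.180, which matches the spec. I'll go down and grip.

```bash
python3 -m inch '[{"translation":[0.0255,-0.0035,0],"angular":[0,0,0],"hand":0.085},{"translation":[0.0255,-0.0035,0.04],"angular":[0,0,0],"hand":0.085},{"translation":[0.0255,-0.0035,0.08],"angular":[0,0,0],"hand":0.085},{"translation":[0.0255,-0.0035,0.115],"angular":[0,0,0],"hand":0.085},{"translation":[0.0255,-0.0035,0.145],"angular":[0,0,0],"hand":0.085},{"translation":[0.0255,-0.0035,0.165],"angular":[0,0,0],"hand":0.085},{"translation":[0.0255,-0.0035,0.1755],"angular":[0,0,0],"hand":0.085},{"translation":[0.0255,-0.0035,0.1755],"angular":[0,0,0],"hand":0.085},{"translation":[0.0255,-0.0035,0.1755],"angular":[0,0,0],"hand":0.06},{"translation":[0.0255,-0.0035,0.1755],"angular":[0,0,0],"hand":0.03},{"translation":[0.0255,-0.0035,0.1755],"angular":[0,0,0],"hand":0.005},{"translation":[0.0255,-0.0035,0.1755],"angular":[0,0,0],"hand":0.005},{"translation":[0.0255,-0.0035,0.1755],"angular":[0,0,0],"hand":0.005},{"translation":[0.0255,-0.0035,0.1755],"angular":[0,0,0],"hand":0.005},{"translation":[0.0255,-0.0035,0.1755],"angular":[0,0,0],"hand":0.005},{"translation":[0.0255,-0.0035,0.1755],"angular":[0,0,0],"hand":0.005}]' 50
```

```text
time_s: 5.38
eef_pos: [0.6009, 0.2315, 0.1265]
orientation: [[1.0, 0.007, 0.001], [0.007, -1.0, -0.002], [0.001, 0.002, -1.0]]
force: [-0.6, -3.0, 5.4]
gripper_width: 0.0114
gripper_force: 50.0
```

```bash
python3 -m inch '[{"translation":[0,0,-0.015],"angular":[0,0,0],"hand":0.005},{"translation":[0,0,-0.035],"angular":[0,0,0],"hand":0.005},{"translation":[0,0,-0.06],"angular":[0,0,0],"hand":0.005},{"translation":[0,0,-0.1],"angular":[0,0,0],"hand":0.005},{"translation":[0,0,-0.14],"angular":[0,0,0],"hand":0.005},{"translation":[0,0,-0.18],"angular":[0,0,0],"hand":0.005},{"translation":[0,0,-0.2],"angular":[0,0,0],"hand":0.005},{"translation":[0,0,-0.2],"angular":[0,0,0],"hand":0.005},{"translation":[0,0,-0.2],"angular":[0,0,0],"hand":0.005}]'
cat > goal.py <<'E'
from h import *
from scipy.spatial.transform import Rotation as Ro
import sys
# args: distance tip-beyond-mouth outward (m), mouth y', mouth x'
out,yp,xp=[float(a) for a in sys.argv[1:4]]
yw=np.radians(-8.45); tx=np.array([np.cos(yw),np.sin(yw),0]); ty=np.array([-np.sin(yw),np.cos(yw),0]); th=np.radians(27); zz=np.array([0,0,1.])
a=-np.sin(th)*tx+np.cos(th)*zz
R=np.column_stack([np.cross(-ty,-a),-ty,-a])
mouth=xp*tx+yp*ty+.0927*zz
tcp=mouth+a*(out+.116)
s=get_state();R0=np.array(s["orientation"]);p0=np.array(s["eef_pos"])
print("tcp",tcp.round(4),"shift",(R0.T@(tcp-p0)).round(4),"rot",Ro.from_matrix(R0.T@R).as_rotvec(degrees=True).round(2),"force",np.round(s["force"],2),s["gripper_width"],s["time_s"])
# current tip in mouth coords (along tx tangent, y', outward)
tip=p0+R0[:,2]*.116; e=tip-mouth; print("tip rel: tang",(e@np.cross(ty,a)).round(4),"y",(e@ty).round(4),"out",(e@a).round(4))
E
python3 goal.py 0.06 -0.067 0.6595
python3 - <<'E'
from h import *
im,d,X=grab("scene"); r=trace("scene","scraper")
for o in r[:2]:
    P=X[o["pixels"]];print(o["score"],np.nanpercentile(P,[2,50,98],axis=0).round(3).tolist())
X=X.reshape(-1,3);A=X[((X>[.46,.19,.11])&(X<[.54,.26,.2])).all(1)];print("round",A.mean(0))
E
```

```text
time_s: 6.13
eef_pos: [0.6007, 0.2334, 0.3267]
orientation: [[1.0, 0.008, 0.002], [0.008, -1.0, 0.001], [0.002, -0.001, -1.0]]
force: [-0.2, 0.4, -1.7]
gripper_width: 0.0116
gripper_force: 49.6
tcp [ 0.5635 -0.1514  0.2495] shift [-0.0404  0.3846  0.0765] rot [-2.19 26.84  8.72] force [-0.21  0.41 -1.74] 0.011596998890812242 6.1333
tip rel: tang -0.035 y 0.3863 out 0.1503
0.88 [[0.586, 0.227, 0.233], [0.611, 0.231, 0.321], [0.62, 0.237, 0.381]]
round [0.50360862 0.22652255 0.15398727]
```

```bash
python3 -m inch '[{"translation":[-0.004,0.035,0],"angular":[0,0,0],"hand":0.005},{"translation":[-0.008,0.07,0],"angular":[-0.2,2.7,0.9],"hand":0.005},{"translation":[-0.012,0.105,0],"angular":[-0.4,5.4,1.7],"hand":0.005},{"translation":[-0.016,0.14,0],"angular":[-0.7,8.1,2.6],"hand":0.005},{"translation":[-0.02,0.175,0],"angular":[-0.9,10.7,3.5],"hand":0.005},{"translation":[-0.024,0.21,0],"angular":[-1.1,13.4,4.4],"hand":0.005},{"translation":[-0.028,0.245,0],"angular":[-1.3,16.1,5.2],"hand":0.005},{"translation":[-0.032,0.28,0],"angular":[-1.5,18.8,6.1],"hand":0.005},{"translation":[-0.035,0.315,0],"angular":[-1.8,21.5,7],"hand":0.005},{"translation":[-0.038,0.35,0.01],"angular":[-2,24.2,7.9],"hand":0.005},{"translation":[-0.0404,0.375,0.03],"angular":[-2.19,26.84,8.72],"hand":0.005},{"translation":[-0.0404,0.3846,0.05],"angular":[-2.19,26.84,8.72],"hand":0.005},{"translation":[-0.0404,0.3846,0.0665],"angular":[-2.19,26.84,8.72],"hand":0.005},{"translation":[-0.0404,0.3846,0.0765],"angular":[-2.19,26.84,8.72],"hand":0.005},{"translation":[-0.0404,0.3846,0.0765],"angular":[-2.19,26.84,8.72],"hand":0.005},{"translation":[-0.0404,0.3846,0.0765],"angular":[-2.19,26.84,8.72],"hand":0.005},{"translation":[-0.0404,0.3846,0.0765],"angular":[-2.19,26.84,8.72],"hand":0.005}]'
python3 goal.py 0.06 -0.067 0.6595; python3 - <<'E'
from h import *
im,d,X=grab("wrist","pics/w3.png"); np.save("w3.npy",X); s=get_state();np.savez("w3s.npz",p=s["eef_pos"],R=s["orientation"])
E
```

```text
time_s: 7.65
eef_pos: [0.5636, -0.1519, 0.2501]
orientation: [[0.882, -0.146, 0.448], [-0.13, -0.989, -0.068], [0.453, 0.002, -0.891]]
force: [-0.8, 0.1, 0.3]
gripper_width: 0.0113
gripper_force: 49.5
tcp [ 0.5635 -0.1514  0.2495] shift [-0.0005 -0.0004  0.0004] rot [0.08 0.04 0.08] force [-0.84  0.06  0.28] 0.01125485910615261 7.65
tip rel: tang 0.0004 y -0.0006 out 0.0604
```

View pics/w3.png

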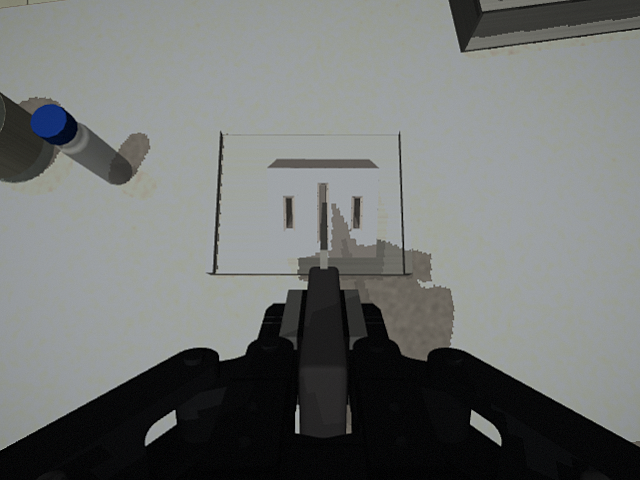

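The wrist view shows the held blade at column ~323, rows 205–265, overlapping the long slot at about 318–328. The short slots are at 289 and 357. I'll compare blade and slot at sub-pixel level.

```bash
python3 - <<'E'
from h import *
im=cv2.imread("pics/w3.png").mean(2); X=np.load("w3.npy"); S=np.load("w3s.npz")
K,k1,T=cam("wrist");print("cx,f",K[0,2],K[0,0])
for r in (184,187,191,195,199,204,210,220,230,240,248,255,262): print(r,im[r,312:336].round().astype(int).tolist())
for r in (205,215): print(r,im[r,280:298].round().astype(int).tolist(),im[r,348:366].round().astype(int).tolist())
Y=(X-S["p"])@S["R"]
for r in (195,205,212,220,230,240,250,260): print(r,(Y[r,316:331,1]*1e3).round(1).tolist(),"z",(Y[r,316:331,2]*1e3).round(0).tolist())
E
```

```text
cx,f 322.8157935771369 424.2546656790426
184 [162, 163, 163, 165, 166, 145, 130, 118, 110, 93, 84, 86, 84, 102, 117, 136, 152, 163, 163, 162, 162, 162, 163, 162]
187 [162, 162, 163, 164, 166, 147, 142, 102, 93, 99, 99, 97, 100, 70, 113, 152, 157, 163, 161, 162, 164, 164, 163, 164]
191 [161, 165, 162, 163, 166, 148, 144, 104, 91, 98, 99, 97, 101, 70, 127, 154, 154, 162, 162, 163, 162, 164, 163, 162]
195 [164, 164, 163, 163, 167, 127, 134, 105, 93, 99, 99, 100, 99, 68, 135, 158, 152, 161, 163, 163, 162, 162, 164, 162]
199 [162, 161, 163, 164, 166, 146, 141, 105, 93, 98, 98, 98, 99, 69, 139, 157, 154, 161, 163, 165, 163, 162, 163, 164]
204 [163, 163, 163, 163, 168, 147, 143, 107, 95, 93, 63, 49, 50, 47, 60, 142, 159, 163, 169, 126, 103, 106, 105, 100]
210 [162, 163, 163, 163, 167, 148, 143, 106, 96, 84, 58, 53, 54, 51, 61, 142, 159, 162, 166, 170, 129, 108, 112, 110]
220 [165, 162, 163, 164, 166, 147, 141, 107, 96, 69, 50, 54, 53, 52, 41, 138, 162, 164, 170, 128, 106, 112, 111, 112]
230 [163, 165, 164, 163, 168, 148, 140, 112, 71, 54, 52, 56, 56, 53, 43, 111, 155, 164, 167, 125, 104, 10
[... 1653 characters left out ...]
.2, 0.6, 1.1, 2.7, 3.5, 4.3, 5.0] z [178.0, 177.0, 177.0, 177.0, 209.0, 45.0, 46.0, 46.0, 46.0, 46.0, 46.0, 177.0, 176.0, 176.0, 176.0]
240 [-5.9, -5.1, -4.3, -3.5, nan, -1.1, -0.7, -0.3, 0.1, 0.5, 1.0, 2.8, 3.5, 4.3, 5.1] z [176.0, 176.0, 176.0, 178.0, nan, 30.0, 29.0, 29.0, 30.0, 29.0, 30.0, 177.0, 176.0, 175.0, 175.0]
250 [-5.9, -5.1, -4.3, -3.5, -1.5, -1.1, -0.7, -0.3, 0.1, 0.5, 0.9, 2.8, 3.6, 4.4, 5.1] z [176.0, 176.0, 177.0, 177.0, 16.0, 17.0, 17.0, 16.0, 17.0, 16.0, 18.0, 176.0, 175.0, 177.0, 176.0]
260 [-7.0, -6.0, -5.1, -4.2, -1.5, -1.1, -0.7, -0.3, 0.1, 0.5, 0.9, 3.4, 4.3, 5.3, 6.2] z [236.0, 236.0, 238.0, 238.0, 16.0, 16.0, 17.0, 17.0, 18.0, 17.0, 17.0, 236.0, 238.0, 236.0, 236.0]
```

```bash
python3 - <<'E'
from h import *
X=np.load("w3.npy"); S=np.load("w3s.npz"); Y=(X-S["p"])@S["R"]
for c in (320,322,324): 
    print(c,[(r,round(Y[r,c,0]*1e3,1),round(Y[r,c,2]*1e3)) for r in range(176,208)])
for c in (290,): print(c,[(r,round(Y[r,c,0]*1e3,1),round(Y[r,c,2]*1e3)) for r in list(range(190,202))+list(range(222,236))])
m=(abs(Y[...,1])<.045)&(abs(Y[...,2]-.1765)<.004); A=Y[m];print("mouth plane x range",np.percentile(A[:,0],[.5,99.5]), np.percentile(A[:,1],[.5,99.5]),np.median(A[:,2]))
E
```

```text
320 [(176, np.float64(27.6), 176), (177, np.float64(26.7), 176), (178, np.float64(26.0), 176), (179, np.float64(25.3), 176), (180, np.float64(24.4), 177), (181, np.float64(23.6), 177), (182, np.float64(22.9), 177), (183, np.float64(22.0), 177), (184, np.float64(21.3), 177), (185, np.float64(11.6), 235), (186, np.float64(10.9), 234), (187, np.float64(9.6), 237), (188, np.float64(8.8), 236), (189, np.float64(7.9), 236), (190, np.float64(7.1), 236), (191, np.float64(6.3), 235), (192, np.float64(5.2), 236), (193, np.float64(4.4), 235), (194, np.float64(3.3), 236), (195, np.float64(2.2), 238), (196, np.float64(1.5), 236), (197, np.float64(0.6), 236), (198, np.float64(-0.4), 237), (199, np.float64(-1.3), 237), (200, np.float64(-2.2), 237), (201, np.float64(-3.2), 237), (202, np.float64(-4.0), 236), (203, np.float64(-5.1), 237), (204, np.float64(-6.2), 238), (205, np.float64(-6.5), 235), (206, np.float64(-7.7), 237), (207, np.float64(-8.4), 235)]Traceback (most recent call last):
  File "<stdin>", line 4, in <module>
ValueError: cannot convert float NaN to integer
```

```bash
python3 -m inch '[{"translation":[-0.001,-0.0009,0.015],"angular":[0,0,0],"hand":0.005},{"translation":[-0.001,-0.0009,0.035],"angular":[0,0,0],"hand":0.005},{"translation":[-0.001,-0.0009,0.048],"angular":[0,0,0],"hand":0.005},{"translation":[-0.001,-0.0009,0.055],"angular":[0,0,0],"hand":0.005},{"translation":[-0.001,-0.0009,0.058],"angular":[0,0,0],"hand":0.005},{"translation":[-0.001,-0.0009,0.06],"angular":[0,0,0],"hand":0.005},{"translation":[-0.001,-0.0009,0.062],"angular":[0,0,0],"hand":0.005},{"translation":[-0.001,-0.0009,0.064],"angular":[0,0,0],"hand":0.005},{"translation":[-0.001,-0.0009,0.066],"angular":[0,0,0],"hand":0.005},{"translation":[-0.001,-0.0009,0.066],"angular":[0,0,0],"hand":0.005}]'; python3 goal.py 0 -0.067 0.6595
```

```text
time_s: 8.53
eef_pos: [0.5917, -0.156, 0.1901]
orientation: [[0.882, -0.148, 0.448], [-0.131, -0.989, -0.069], [0.453, 0.002, -0.892]]
force: [0.2, -0.2, -0.5]
gripper_width: 0.0115
gripper_force: 49.7
tcp [ 0.5904 -0.1554  0.1961] shift [ 0.0015 -0.0004 -0.0059] rot [0.12 0.08 0.02] force [ 0.19 -0.25 -0.48] 0.011504800833285813 8.5333
tip rel: tang -0.0016 y -0.0006 out -0.0059
```

It's 6 mm in with no contact force, so I'll continue.

```bash
python3 -m inch '[{"translation":[0,0,0.004],"angular":[0,0,0],"hand":0.005},{"translation":[0,0,0.008],"angular":[0,0,0],"hand":0.005},{"translation":[0,0,0.012],"angular":[0,0,0],"hand":0.005},{"translation":[0,0,0.016],"angular":[0,0,0],"hand":0.005},{"translation":[0,0,0.02],"angular":[0,0,0],"hand":0.005},{"translation":[0,0,0.02],"angular":[0,0,0],"hand":0.005}]'; python3 goal.py 0 -0.067 0.6595
```

```text
time_s: 9.03
eef_pos: [0.6005, -0.1573, 0.171]
orientation: [[0.883, -0.147, 0.446], [-0.131, -0.989, -0.068], [0.451, 0.001, -0.892]]
force: [-0.0, 0.1, -0.7]
gripper_width: 0.0117
gripper_force: 49.4
tcp [ 0.5904 -0.1554  0.1961] shift [ 0.0021 -0.0003 -0.027 ] rot [0.08 0.16 0.01] force [-0.05  0.07 -0.68] 0.011727861007117845 9.0333
tip rel: tang -0.0026 y -0.0005 out -0.027
```

```bash
python3 -m inch '[{"translation":[0,0,0.004],"angular":[0,0,0],"hand":0.005},{"translation":[0,0,0.008],"angular":[0,0,0],"hand":0.005},{"translation":[0,0,0.012],"angular":[0,0,0],"hand":0.005},{"translation":[0,0,0.016],"angular":[0,0,0],"hand":0.005},{"translation":[0,0,0.02],"angular":[0,0,0],"hand":0.005},{"translation":[0,0,0.024],"angular":[0,0,0],"hand":0.005},{"translation":[0,0,0.028],"angular":[0,0,0],"hand":0.005},{"translation":[0,0,0.028],"angular":[0,0,0],"hand":0.005}]'; python3 goal.py 0 -0.067 0.6595
```

```text
time_s: 9.7
eef_pos: [0.613, -0.1592, 0.1462]
orientation: [[0.883, -0.148, 0.446], [-0.131, -0.989, -0.068], [0.452, 0.001, -0.892]]
force: [0.2, 0.5, -1.3]
gripper_width: 0.0115
gripper_force: 49.5
tcp [ 0.5904 -0.1554  0.1961] shift [ 0.0021 -0.0003 -0.0549] rot [0.09 0.16 0.01] force [ 0.19  0.47 -1.26] 0.011504508488047465 9.7
tip rel: tang -0.0025 y -0.0005 out -0.0549
```

Now the last few millimetres, 1 mm per row until it bottoms.

```bash
python3 -m inch '[{"translation":[0,0,0.001],"angular":[0,0,0],"hand":0.005},{"translation":[0,0,0.002],"angular":[0,0,0],"hand":0.005},{"translation":[0,0,0.003],"angular":[0,0,0],"hand":0.005},{"translation":[0,0,0.004],"angular":[0,0,0],"hand":0.005},{"translation":[0,0,0.005],"angular":[0,0,0],"hand":0.005},{"translation":[0,0,0.005],"angular":[0,0,0],"hand":0.005},{"translation":[0,0,0.005],"angular":[0,0,0],"hand":0.005}]'; python3 goal.py 0 -0.067 0.6595
```

```text
time_s: 10.28
eef_pos: [0.6154, -0.1597, 0.1429]
orientation: [[0.882, -0.148, 0.447], [-0.131, -0.989, -0.069], [0.453, 0.002, -0.892]]
force: [-1.1, 0.1, -0.0]
gripper_width: 0.0113
gripper_force: 49.8
tcp [ 0.5904 -0.1554  0.1961] shift [ 0.0014 -0.0004 -0.0588] rot [0.12 0.08 0.01] force [-1.1   0.08 -0.02] 0.011348237809939779 10.2833
tip rel: tang -0.0017 y -0.0008 out -0.0588
```

```bash
python3 -m inch '[{"translation":[0,0,0.001],"angular":[0,0,0],"hand":0.005},{"translation":[0,0,0.002],"angular":[0,0,0],"hand":0.005},{"translation":[0,0,0.003],"angular":[0,0,0],"hand":0.005},{"translation":[0,0,0.003],"angular":[0,0,0],"hand":0.005},{"translation":[0,0,0.003],"angular":[0,0,0],"hand":0.005},{"translation":[0,0,0.003],"angular":[0,0,0],"hand":0.005}]'; python3 goal.py 0 -0.067 0.6595
```

```text
time_s: 10.78
eef_pos: [0.6173, -0.1605, 0.1434]
orientation: [[0.881, -0.148, 0.449], [-0.13, -0.989, -0.07], [0.455, 0.004, -0.891]]
force: [-13.8, 2.8, 19.6]
gripper_width: 0.0114
gripper_force: 53.4
tcp [ 0.5904 -0.1554  0.1961] shift [-0.0004 -0.0008 -0.0593] rot [ 0.21 -0.04  0.04] force [-13.82   2.77  19.59] 0.011404899496375534 10.7833
tip rel: tang 0.0005 y -0.0015 out -0.0593
```

It has bottomed at about 24 N axial. I'll hold, ease off the force, open, and back out along the slot axis.

```bash
python3 -m inch '[{"translation":[0,0,0],"angular":[0,0,0],"hand":0.005},{"translation":[0,0,0],"angular":[0,0,0],"hand":0.005},{"translation":[0,0,-0.0015],"angular":[0,0,0],"hand":0.005},{"translation":[0,0,-0.0015],"angular":[0,0,0],"hand":0.005},{"translation":[0,0,-0.0015],"angular":[0,0,0],"hand":0.02},{"translation":[0,0,-0.0015],"angular":[0,0,0],"hand":0.04},{"translation":[0,0,-0.0015],"angular":[0,0,0],"hand":0.06},{"translation":[0,0,-0.0015],"angular":[0,0,0],"hand":0.06},{"translation":[0,0,-0.0015],"angular":[0,0,0],"hand":0.06},{"translation":[0,0,-0.0015],"angular":[0,0,0],"hand":0.06}]'
```

```text
time_s: 11.62
eef_pos: [0.6159, -0.1597, 0.141]
orientation: [[0.882, -0.148, 0.447], [-0.131, -0.989, -0.068], [0.452, 0.002, -0.892]]
force: [0.1, -0.0, 0.2]
gripper_width: 0.0601
gripper_force: 0.0
```

```bash
python3 -m inch '[{"translation":[0,0,-0.015],"angular":[0,0,0],"hand":0.06},{"translation":[0,0,-0.035],"angular":[0,0,0],"hand":0.06},{"translation":[0,0,-0.06],"angular":[0,0,0],"hand":0.06},{"translation":[0,0,-0.09],"angular":[0,0,0],"hand":0.06},{"translation":[0,0,-0.12],"angular":[0,0,0],"hand":0.06},{"translation":[0,0,-0.14],"angular":[0,0,0],"hand":0.06},{"translation":[0,0,-0.14],"angular":[0,0,0],"hand":0.06},{"translation":[0,0,-0.14],"angular":[0,0,0],"hand":0.06}]'
python3 - <<'E'
from h import *
im,d,X=grab("side","pics/s1.png")
im2,_,X2=grab("scene")
cv2.imwrite("pics/e.png",np.hstack([cv2.resize(im[150:390,240:480,::-1],(400,400)),cv2.resize(im2[170:370,150:410,::-1],(400,400))]))
for n,q,XX in [("side","scraper",X),("scene","scraper",X2),("scene","lifter",X2),("scene","tube",X2)]:
    for o in trace(n,q)[:1]: print(n,q,o["score"],np.nanpercentile(XX[o["pixels"]],[2,50,98],axis=0).round(3).tolist())
# expected handle end
yw=np.radians(-8.45);tx=np.array([np.cos(yw),np.sin(yw),0]);ty=np.array([-np.sin(yw),np.cos(yw),0]);a=-.454*tx+.891*np.array([0,0,1])
print("expected end",(.6595*tx-.067*ty+[0,0,.0927]+a*.11).round(3))
E
```

```text
time_s: 12.28
eef_pos: [0.5538, -0.1504, 0.2677]
orientation: [[0.881, -0.148, 0.45], [-0.13, -0.989, -0.07], [0.455, 0.003, -0.891]]
force: [-0.4, 0.3, -0.5]
gripper_width: 0.0603
gripper_force: 0.0
side scraper 0.73 [[0.581, -0.167, 0.087], [0.614, -0.163, 0.135], [0.65, -0.152, 0.19]]
scene scraper 0.69 [[0.523, -0.19, -0.0], [0.614, -0.16, 0.145], [0.651, -0.15, 0.194]]
scene lifter 0.62 [[0.389, 0.222, 0.007], [0.504, 0.226, 0.141], [0.52, 0.24, 0.191]]
scene tube 0.73 [[0.726, 0.015, 0.006], [0.747, 0.029, 0.081], [0.752, 0.042, 0.117]]
expected end [ 0.593 -0.156  0.191]
```

View pics/e.png

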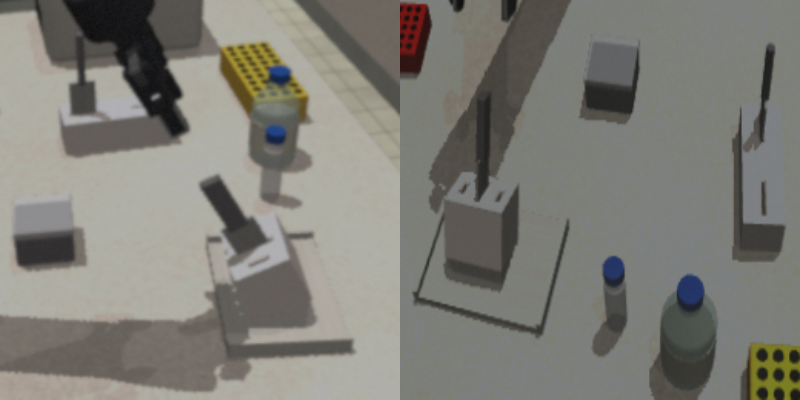

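Both views show the flat scraper seated in the long slot, left view at about (235,220) and right view at about (482,145). Its handle end is where it should be, the round one is still in the stand, the bystanders are in place, and the gripper is clear.

```bash
python3 -c "
from plant import *
print(finish_job())"
```

```text
the job is handed in; nothing more can be done
None
```

The flat-handled scraper is in the long middle slot: it was held until it pressed on the slot's bottom (about 24 N), then released. The round-handled scraper and the bystanders looked unmoved in the last pictures, and I handed the job in at about 12 s; no verdict came back.

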